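# Put welding consumables away in the drawer

### The job

Tidy the welding bench: pull the red chest's drawer well open, then take the yellow tip case out of its leaning holder and the blue tin off the bench and set each one down upright in the drawer (do not drop them), each in the same compartment as the one like it that is already stored there. Then slide the drawer fully shut without slamming it. Keep the two stored ones standing and leave the other things on the bench where they are.

Things in the scene. Friction and masses are not known exactly. Their poses are not given: they have to be found in the camera images.
- tip_case: the tip case to put away: rigid box 60 x 36 x 65 mm (x, y, z), yellow with black lid, 0.16 kg. Origin: centre of its underside, z up through the lid. It starts in the leaning holder, z leaning 27 degrees towards the robot's side; the holder's walls cover its lower 28 mm on the +-x faces, 14 mm on the +-y faces. A shelf overhangs it: come in along the lean and draw it out along its own z
- paste_tin: the paste tin to put away: a closed round tin 55 mm in diameter and 56 mm high, blue with a bare metal lid, 0.2 kg, standing on the bench at the robot's right. Origin at the centre of its underside, z up
- stored_case: a second, identical case (60 x 36 x 65 mm, yellow with black lid) already standing in one compartment of the drawer, towards its front; there is room behind it once the drawer is well out. Origin at the centre of its underside
- stored_tin: a second, identical tin (55 mm diameter, 56 mm high, blue with metal lid) already standing in the other compartment of the drawer, towards its front; there is room behind it once the drawer is well out. Origin at the centre of its underside
- drawer (a joint): how far the drawer is out: 0 m shut, 0.213 m fully out; it starts a few centimetres ajar and slides towards the robot along the chest's -x, with about 1 N of friction
- drawer_handle (a point): middle of the drawer's bar handle: a horizontal round aluminium bar 11 mm thick and 120 mm long along y, its axis 35 mm in front of the drawer's face; 38 mm below the chest's top. x points from the handle into the chest
- drawer_floor (a point): point on the drawer's inner floor (moves with it) on its centreline: x to its back, y to the left seen from the robot, z up. Inside: x -57 to +197 mm, y +-139 mm; walls 76 mm, front panel 86 mm above this floor. A divider 5 mm thick, 50 mm high at y = 0 parts two compartments, centred at y = +-70 mm. The part at x below (opening - 65 mm) is out from under the chest's top
- chest_front (a point): fixed: middle of the top front edge of the red steel chest (300 mm deep in x, 320 mm wide in y, 120 mm high, standing on the bench, x pointing to its back). The shut drawer's handle lies 35 mm in front of this point
- holder_slot (a point): fixed: middle of the leaning holder's slot, 45 mm above the bench; x to the holder's back. The slot leans 27 degrees towards -x, 64 x 40 mm inside. An overhanging grey shelf (underside 200 mm above the bench; boxes and discs on it up to 245 mm) covers x -8 to +115 mm, y +-100 mm, on two posts at x = +100, y = +-88 mm
- spray_can: bystander: spray can 52 mm in diameter, 160 mm high, on the bench beside the chest. Origin at the centre of its underside
- magnet: bystander: red welding magnet lying flat, about 90 x 85 x 12 mm
- wire_brush: bystander: hand brush lying on the bench, origin below its middle
- spanner: bystander: spanner lying on the bench, origin below its middle
- tube_offcut: bystander: piece of square steel tube 40 x 40 mm, 50 mm high, standing on end. Origin at the centre of its underside

How it is judged:
By the outcome, as a careful person would: the job done as asked, in the order asked, and still so for the second after the job is handed in, with the robot touching nothing.
It also fails if it takes over 72 s, if anything falls off the work surface, if the arm or the gripper's body presses on something with over 40 N, if the wrist force passes 120 N, or if a joint passes its speed limit or range.

### The arm

A 6-joint arm with a two-finger parallel gripper is mounted at the origin on the work surface. World frame = base frame: x ahead of the robot, y to its left, z up, the work surface at z = 0. Lengths are in mm, angles in rad, forces in N, time in s.
With the tool pointing down it reaches from about 275 to 825 mm from the base axis. Payload 5.2 kg.
Tool frame: the origin (TCP) lies midway between the tips of the shut fingers; the grasp point (between the pads) lies 19 mm behind it (ctrl.grasp_offset is the distance from the TCP to the grasp point, in mm); z points along the fingers, y is the line along which they close (so a half turn about z gives the same grasp; the last joint's range is limited). The gripper opens to 93 mm and grips with 3 to 60 N. Pads are 15 mm wide; open, the fingers measure 128 mm over their backs; the gripper's body (75 mm by 188 mm) begins 65 mm behind the grasp point.
Start: joints at [-1.532, 0.259, 1.535, -0, 1.348, -0.203], TCP at [131.719, -533.999, 218.653] pointing down, gripper open.
Joint ranges: [-3.14, 3.14], [-0.91, 2.08], [0.19, 2.58], [-1.22, 4.36], [0.22, 2.71], [-3.12, 3.12]. Speed limits (rad/s): [2.57, 2.57, 3.14, 3.14, 3.14, 3.14].

### API

Orientations are given as a 3x3 rotation matrix whose columns are the frame's x, y, z axes.
In Python, from cell import sensors, eyes, ctrl gives the robot as it stands.
- The arm moves only by the shell command python3 -m crank 'ROWS' [FORCE]. ROWS is JSON, a list of rows, each a list of 3 entries, a list of its own where there are three numbers: the shift along the tool's x, y, z scaled (see below), then the turn, a rotation vector about the tool's x, y, z scaled (see below), then the opening, from 0 (shut) to 1 (fully open). In form: [[[tx, ty, tz], [wx, wy, wz], jaw], ...]. A call has exactly 8 rows; each row shifts and turns the commanded pose from where the row before left it, along the tool's axes as they then stand; what a row does not reach is not made up. The controller multiplies each number of a shift by 25 mm and each number of a turn by 45 degrees. A row lasts 1/8 s, in which the tool goes at most 62.5 mm and 10.7 degrees, less where a joint would pass 70% of its speed; a pose out of reach is approached as far as the arm can. A call with a number of a shift or a turn outside -1 to 1 is refused whole. A call with a gripper value outside its range is refused whole. The fingers move at their own pace and stop on an object; FORCE is the grip in N (left out, the last holds). Time passes only in rows, so rows that do not move let the fingers close, or fill a call up. It gives the time, the measured TCP pose, the force, the opening and the grip force at its end, in the units of the state.
- sensors.observe(): the state, without advancing time (a new reading comes with each control period).
- eyes.read_camera(name): name is "side" or "top" or "wrist"; returns the picture (420x560x3 uint8, blue, green, red); there is no depth.
- eyes.camera_model(name): a dict with "fov_y" (degrees; the focal length in pixels is half the picture's height over the tangent of half this angle, whatever the lens; pixels are square), "cx", "cy" (the principal point, pixels), "k1" (the pictures are not rectified: a ray, as slopes to the right and down, at radius r is drawn at 1 + k1 r^2 times it, then the intrinsics apply), "rvec" (rotation vector, rad) and "tvec" (3), from world to camera coordinates, as OpenCV has them. Camera axes: x right, y down, z forward; pixel columns grow to the right and rows downward; lengths in mm; the calibration is good to about 2 mm. A picture is of the moment at which its call begins: read the wrist's pose just before it. camera_model takes no time and is no camera call; for the wrist camera it gives the pose at the moment of the call.
- ctrl.job_done(): hands the job in; it is judged then, once.
The state is a dict: "time": time; "joint_pos": joint angles; "qvel": joint speeds; "tau": joint torques, N m; "tool_pos": TCP position; "tcp_rot": TCP orientation; "wrist_force": force on the tool from outside, world axes, zero at the start; "torque": the same for the moment, N m; "grip_width": finger opening in mm; "grip_force": force on a finger pad.
Only numpy, scipy, OpenCV 4.12 (cv2) and the standard library are available. Lean on these libraries where they do the work, as an engineer would, in place of code of your own. Each camera call takes 0.05 s, during which the arm holds its last target. There are 200 camera calls.

## Working session

There is one attempt and no reset: what is moved stays moved. The work goes in short steps, Python scripts to look and compute and a shell command to move; the robot and the scene stay as the last step left them, time stands still between calls to the robot, and variables do not carry over. Pictures are saved under pics/ and viewed, at most 10 in all, crops included, and the job is handed in when it is done.

```bash
ls; mkdir -p pics; python3 - <<'E'
from cell import sensors, eyes, ctrl
import cv2
s=sensors.observe()
for k,v in s.items(): print(k,v)
print(ctrl.grasp_offset)
for n in("side","top","wrist"):
    print(n,eyes.camera_model(n)); cv2.imwrite(f"pics/{n}0.png",eyes.read_camera(n))
E
```

```text
pics
time 0.0
joint_pos [-1.53181156e+00  2.59326669e-01  1.53606452e+00 -2.45815557e-05
  1.34800226e+00 -2.02823519e-01]
qvel [ 0.00153219 -0.00117029  0.00043691 -0.00183097 -0.00121976  0.00019252]
tau [-1.80009840e-03 -4.37313151e+01 -2.84003216e+01  7.16804224e-02
  4.14796849e-02 -1.58872263e-04]
tool_pos [ 131.68220122 -533.44451263  217.83395373]
tcp_rot [[ 9.70905263e-01  2.39463905e-01 -9.41412856e-05]
 [ 2.39463683e-01 -9.70903656e-01  1.79848501e-03]
 [ 3.39270124e-04 -1.76870198e-03 -9.99998378e-01]]
wrist_force [-0.65328457  0.34463985 -0.46584398]
torque [-0.00273673  0.02829476  0.04219816]
grip_force 0.0
grip_width 92.7200036209561
18.8
side {'fov_y': 43.67806926150669, 'cx': 281.7965835482297, 'cy': 208.76050819215217, 'k1': -0.1577502851506638, 'rvec': array([ 0.08388581, -2.86832387,  1.19683302]), 'tvec': array([ 521.30077289,  149.13187426, 1648.65592264])}
top {'fov_y': 56.63643600467558, 'cx': 276.87834066315423, 'cy': 207.20852212312454, 'k1': -0.029758167725964017, 'rvec': array([ 2.11362736, -2.12414022,  0.20711457]), 'tvec': array([ -65.05463761,  563.32585188, 1058.10202539])}
wrist {'fov_y': 59.81327422075709, 'cx': 277.5419645512664, 'cy': 211.41741684623304, 'k1': -0.08871125768044655, 'rvec': array([-2.28833664,  1.79125656,  0.26004763]), 'tvec': array([-549.06823146,  -31.92663116,  390.83337313])}
```

View pics/top0.png

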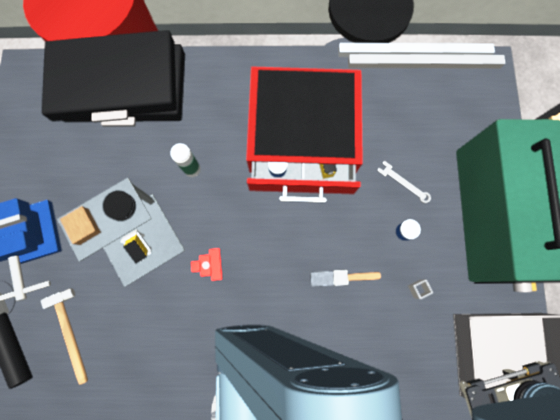

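View pics/side0.png

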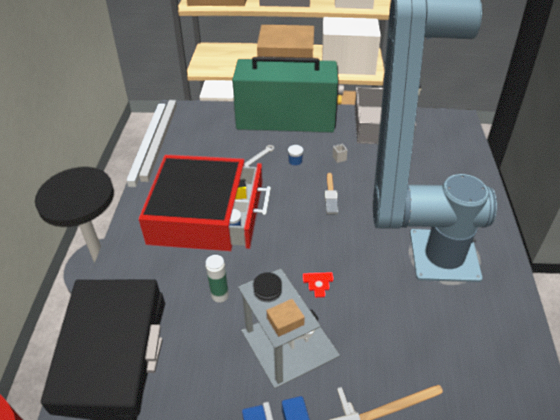

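The top view shows the chest at (305,115), with the handle at about (303,198). The stored tin is in the left compartment at (280,168) and the stored case in the right at (328,170). The blue tin is at (409,230), and the holder with the yellow case at (136,245), its shelf up-left at (105,215). I'll enlarge these to read them more exactly.

```bash
cat > h.py <<'E'
import numpy as np, cv2
from cell import sensors, eyes, ctrl
from scipy.spatial.transform import Rotation as R
def cam(n):
    m=eyes.camera_model(n); f=210/np.tan(np.radians(m['fov_y']/2))
    return m,np.array([[f,0,m['cx']],[0,f,m['cy']],[0,0,1.]]),np.array([m['k1'],0,0,0,0.])
def ray(n,uv,mm=None):
    m,K,d=mm or cam(n); p=cv2.undistortPointsIter(np.array([[uv]],float),K,d,None,None,(3,100,1e-10)).ravel()
    Rm=R.from_rotvec(m['rvec']).as_matrix(); return -Rm.T@m['tvec'], Rm.T@np.r_[p,1]
def onz(n,uv,z,mm=None):
    o,v=ray(n,uv,mm); return o+v*(z-o[2])/v[2]
def proj(n,P,mm=None):
    m,K,d=mm or cam(n); return cv2.projectPoints(np.array(P,float).reshape(-1,3),m['rvec'],m['tvec'],K,d)[0].reshape(-1,2)
E
python3 - <<'E'
import cv2,numpy as np
a=cv2.imread('pics/top0.png')
A=cv2.resize(a[55:205,240:370],None,fx=4,fy=4,interpolation=cv2.INTER_CUBIC) #520x600
C=cv2.resize(a[205:265,90:160],None,fx=4,fy=4,interpolation=cv2.INTER_CUBIC) #280x240
D=cv2.resize(a[205:260,375:445],None,fx=4,fy=4,interpolation=cv2.INTER_CUBIC)
o=np.zeros((600,800,3),np.uint8); o[:600,:520]=A; o[:240,520:]=C; o[300:520,520:]=D
cv2.imwrite('pics/crop1.png',o)
E
```

```text
(no output)
```

View pics/crop1.png

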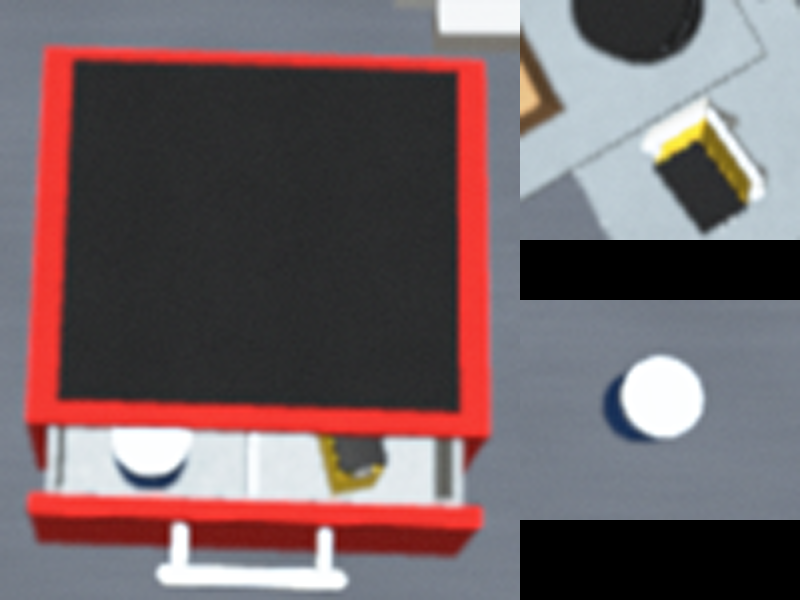

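Read from the crop (4x):
- **Chest top corners:** (27,417), (490,437), (485,62) and (47,47).
- **Handle ends:** (162,572) and (345,579).
- **Case lid:** (653,172), (693,140), (748,198) and (705,234).
- **Tin lid:** centre at (662,397).

Next I'll fit the poses.

```bash
cat > fit.py <<'E'
from h import *
from scipy.optimize import least_squares
mm=cam('top')
def px(x,y,ox,oy,cx0,cy0): return np.array([(x-ox+.5)/4-.5+cx0,(y-oy+.5)/4-.5+cy0])
A=lambda x,y:px(x,y,0,0,240,55)
c=np.array([A(27,417),A(490,437),A(485,62),A(47,47)])
def chest(p):
    r=R.from_euler('z',p[2]).as_matrix(); return r@np.array([[0,160,0],[0,-160,0],[300,-160,0],[300,160,0.]]).T+np.array([[p[0]],[p[1]],[120]])
f=least_squares(lambda p:(proj('top',chest(p).T,mm)-c).ravel(),[600,0,0]); print('chest',f.x,np.abs(f.fun).max())
yaw=f.x[2]; cp=f.x; r=R.from_euler('z',yaw).as_matrix()
for e in((162,572),(345,579),(254,576)):
    P=onz('top',A(*e),85,mm); print('handle',P, r.T@(P-[cp[0],cp[1],85]))
print('front panel',[ (r.T@(onz('top',A(*e),112,mm)-[cp[0],cp[1],112])).round(1) for e in((27,495),(485,512))])
print('stored tin front lid',r.T@(onz('top',A(151,478),85,mm)-[cp[0],cp[1],0]))
print('stored case lid front',[r.T@(onz('top',A(*e),95,mm)-[cp[0],cp[1],0]) for e in((345,473),(384,472),(385,440))])
print('tin',onz('top',px(662,397,520,300,375,205),56,mm))
k=np.array([px(x,y,520,0,90,205) for x,y in((653,172),(693,140),(748,198),(705,234))])
def case(p):
    Rm=(R.from_euler('z',p[3])*R.from_euler('y',-np.radians(27))).as_matrix(); return Rm,(Rm@np.array([[30,18,65],[30,-18,65],[-30,-18,65],[-30,18,65.]]).T).T+p[:3]
P0=onz('top',k.mean(0),90,mm)
best=None
for y0 in np.arange(-3,3.2,.5):
    # corner order may be cyclic: try both starts
    for s in range(4):
        g=least_squares(lambda p:np.r_[(proj('top',case(p)[1],mm)-np.roll(k,s,0)).ravel(),(p[2]-32)/8],[P0[0],P0[1],32,y0])
        if best is None or g.cost<best[0]: best=(g.cost,g.x,s,g.fun)
print('case',best[1],best[2],best[0],best[3].round(2)); Rm,_=case(best[1]); print(Rm)
E
python3 fit.py
```

```text
chest [ 6.70926769e+02 -1.42882080e+02 -4.27289809e-02] 3.039032788776211
handle [584.31245371 -77.03565131  85.        ] [-89.34795328  62.08651215   0.        ]
handle [ 578.68021694 -204.66368413   85.        ] [-89.52329279 -65.66561546   0.        ]
handle [ 581.13426125 -141.20055997   85.        ] [-89.78237792  -2.15558998   0.        ]
front panel [array([-44.7, 156.7,   0. ]), array([ -44.8, -158. ,    0. ])]
stored tin front lid [-21.65203259  72.31423343  85.        ]
stored case lid front [array([-15.73033733, -63.47491623,  95.        ]), array([-13.95233642, -90.80547274,  95.        ]), array([  9.46525404, -91.32859798,  95.        ])]
tin [ 498.36431921 -444.95465568   56.        ]
case [459.6055764  338.49286851  29.47303722   0.66894587] 0 2.057094796893684 [-1.11 -0.48 -0.19 -0.76  0.63  1.02  0.69  0.22 -0.32]
[[ 0.69897308 -0.62015939 -0.35614457]
 [ 0.55256607  0.78447583 -0.28154647]
 [ 0.4539905   0.          0.89100652]]
```

```bash
cat > go.py <<'E'
from h import *
def diff(pos,Rt=None):
    s=sensors.observe(); Rc=np.array(s['tcp_rot']); 
    d=Rc.T@(np.array(pos)-s['tool_pos'])/25
    print('t %.1f'%s['time'],'tcp',np.round(s['tool_pos'],1),'shift units',d.round(3),'F',np.round(s['wrist_force'],1),'w %.1f'%s['grip_width'])
    if Rt is not None: print('turn units',(R.from_matrix(Rc.T@Rt).as_rotvec(degrees=True)/45).round(3),'shift after turn',(Rt.T@(np.array(pos)-s['tool_pos'])/25).round(3))
def down(yawy): # tool y heading (deg), tool pointing down
    a=np.radians(yawy); y=np.array([np.cos(a),np.sin(a),0]); z=np.array([0,0,-1.]); return np.c_[np.cross(y,z),y,z]
E
A='[1,0.08,0],[0,0,-0.063],0.9'
r='[[1,0.08,0],[0,0,-0.063],0.9]'
python3 -m crank '[[[1,0.08,0],[0,0,-0.063],0.9],[[1,0.08,0],[0,0,-0.063],0.9],[[1,0.08,0],[0,0,-0.063],0.9],[[1,0.08,0],[0,0,-0.063],0.9],[[1,0.08,0],[0,0,-0.063],0.9],[[1,0.08,0],[0,0,-0.063],0.9],[[1,0.08,0],[0,0,-0.063],0.9],[[1,0.08,0],[0,0,-0.063],0.9]]'
python3 -m crank '[[[1,0.08,0],[0,0,-0.063],0.9],[[1,0.08,0],[0,0,-0.063],0.9],[[1,0.08,0],[0,0,-0.063],0.9],[[1,0.08,0],[0,0,-0.063],0.9],[[1,0.08,0],[0,0,-0.063],0.9],[[1,0.08,0],[0,0,-0.063],0.9],[[1,0.08,0],[0,0,-0.063],0.9],[[1,0.08,0],[0,0,-0.063],0.9]]'
python3 - <<'E'
from go import *
diff([581,-141,200],down(-2.45))
cv2.imwrite('pics/w1.png',eyes.read_camera('wrist'))
E
```

```text
time: 1.15
tool_pos: [320.6, -467.8, 218.3]
tcp_rot: [[0.803, 0.597, -0.0], [0.597, -0.803, 0.001], [0.0, -0.001, -1.0]]
wrist_force: [0.1, 0.1, 0.9]
grip_width: 83.6
grip_force: 0.0
time: 2.15
tool_pos: [468.8, -334.6, 218.2]
tcp_rot: [[0.51, 0.86, -0.001], [0.86, -0.51, 0.001], [0.0, -0.001, -1.0]]
wrist_force: [0.7, 0.6, -0.5]
grip_width: 83.4
grip_force: 0.0
t 2.1 tcp [ 468.8 -334.6  218.2] shift units [ 8.949 -0.091  0.732] F [ 0.7  0.6 -0.5] w 83.4
turn units [-0.001 -0.001 -0.628] shift after turn [7.927 4.154 0.729]
```

View pics/w1.png

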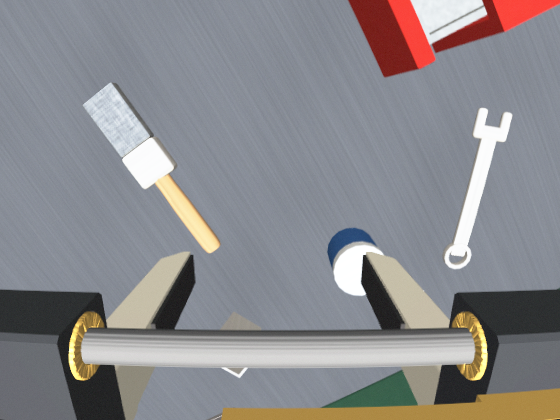

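The wrist view shows the drawer's right corner at (430,60), the brush at (150,165), the spanner at (475,190) and the tin at (358,270). Next I move over the handle.

```bash

python3 -m crank '[[[1,0.24,0],[0,0,-0.0785],0.9],[[1,0.24,0],[0,0,-0.0785],0.9],[[1,0.24,0],[0,0,-0.0785],0.9],[[1,0.24,0],[0,0,-0.0785],0.9],[[1,0.24,0],[0,0,-0.0785],0.9],[[1,0.24,0],[0,0,-0.0785],0.9],[[1,0.24,0],[0,0,-0.0785],0.9],[[1,0.24,0],[0,0,-0.0785],0.9]]'|head -2
python3 - <<'E'
from go import *
diff([581,-141,200],down(-2.45))
print(proj('wrist',[[581+2.6,-81,82],[581-2.6,-201,82]]))
cv2.imwrite('pics/w2.png',eyes.read_camera('wrist'))
E
```

```text
time: 3.2
tool_pos: [576.1, -162.0, 218.3]
t 3.2 tcp [ 576.1 -162.   218.3] shift units [0.848 0.159 0.731] F [ 0.  -0.7 -0.4] w 83.7
turn units [-0.001 -0.     0.   ] shift after turn [0.848 0.159 0.731]
[[281.38233043 102.04321988]
 [280.85168605 243.24377605]]
```

View pics/w2.png

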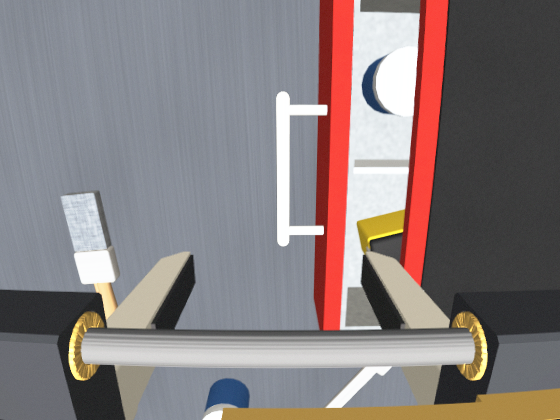

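The handle bar runs from (283,92) to (283,246), so it's 2 px right and 3 px above the prediction and its centre is near (583,-138). Now I descend onto the bar.

```bash

python3 -m crank '[[[0.97,0.23,0],[0,0,0],0.24],[[0,0,0.4],[0,0,0],0.24],[[0,0,0.5],[0,0,0],0.24],[[0,0,0.5],[0,0,0],0.24],[[0,0,0.5],[0,0,0],0.24],[[0,0,0.5],[0,0,0],0.24],[[0,0,0.5],[0,0,0],0.24],[[0,0,0.5],[0,0,0],0.24]]' 20
python3 - <<'E'
from go import *
diff([583,-138,63],down(-2.45))
cv2.imwrite('pics/w3.png',eyes.read_camera('wrist'))
E
```

```text
time: 4.25
tool_pos: [582.9, -138.6, 132.8]
tcp_rot: [[0.044, 0.999, -0.0], [0.999, -0.044, -0.0], [-0.0, -0.0, -1.0]]
wrist_force: [-0.5, -0.0, 0.2]
grip_width: 22.6
grip_force: 0.0
t 4.2 tcp [ 582.9 -138.6  132.8] shift units [0.023 0.005 2.792] F [-0.5 -0.   0.2] w 22.6
turn units [-0.     0.    -0.002] shift after turn [0.023 0.005 2.792]
```

View pics/w3.png

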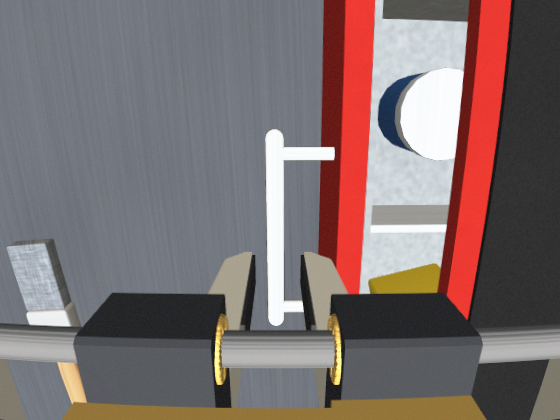

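```bash

python3 -m crank '[[[0,0,0.5],[0,0,0],0.24],[[0,0,0.5],[0,0,0],0.24],[[0,0,0.5],[0,0,0],0.24],[[0,0,0.5],[0,0,0],0.24],[[0,0,0.5],[0,0,0],0.24],[[0,0,0.29],[0,0,0],0.24],[[0,0,0],[0,0,0],0],[[0,0,0],[0,0,0],0]]' 20
python3 -m crank '[[[0,0,0],[0,0,0],0],[[0,-0.3,0],[0,0,0],0],[[0,-0.7,0],[0,0,0],0],[[0,-0.9,0],[0,0,0],0],[[0,-0.9,0],[0,0,0],0],[[0,-0.9,0],[0,0,0],0],[[0,-0.7,0],[0,0,0],0],[[0,-0.3,0],[0,0,0],0]]' 20
```

```text
time: 5.3
tool_pos: [582.7, -138.5, 63.8]
tcp_rot: [[0.044, 0.999, -0.0], [0.999, -0.044, 0.0], [0.0, -0.0, -1.0]]
wrist_force: [0.0, -0.4, -4.8]
grip_width: 10.2
grip_force: 20.0
time: 6.3
tool_pos: [464.3, -134.0, 63.9]
tcp_rot: [[0.044, 0.999, -0.0], [0.999, -0.044, -0.001], [-0.001, -0.0, -1.0]]
wrist_force: [1.4, -5.4, -10.1]
grip_width: 10.2
grip_force: 20.0
```

```bash

python3 -m crank '[[[0,-0.3,0],[0,0,0],0],[[0,-0.3,0],[0,0,0],0],[[0,-0.3,0],[0,0,0],0],[[0,-0.25,0],[0,0,0],0],[[0,-0.2,0],[0,0,0],0],[[0,-0.1,0],[0,0,0],0],[[0,-0.05,0],[0,0,0],0],[[0,0,0],[0,0,0],0]]' 20
```

```text
time: 7.3
tool_pos: [428.0, -132.6, 63.8]
tcp_rot: [[0.044, 0.999, 0.0], [0.999, -0.044, -0.002], [-0.002, 0.0, -1.0]]
wrist_force: [-0.6, -5.8, -10.4]
grip_width: 10.0
grip_force: 20.0
```

```bash

python3 -m crank '[[[0,0,0],[0,0,0],0.22],[[0,0,0],[0,0,0],0.22],[[0,0,-0.6],[0,0,0],0.22],[[0,0,-1],[0,0,0],0.22],[[0,0,-1],[0,0,0],0.22],[[0,0,-1],[0,0,0],0.5],[[0,0,-1],[0,0,0],0.9],[[0,0,-1],[0,0,0],0.9]]' 20
python3 -m crank '[[[0.5,-1,-0.8],[0,0,0],0.9],[[0.5,-0.9,-0.6],[0,0,0],0.9],[[0,-0.5,0],[0,0,0],0.9],[[0,0,0],[0,0,0],0.9],[[0,0,0],[0,0,0],0.9],[[0,0,0],[0,0,0],0.9],[[0,0,0],[0,0,0],0.9],[[0,0,0],[0,0,0],0.9]]' 20
python3 - <<'E'
from go import *
diff([583,-138,63],down(-2.45))
import cv2
m=cam('top'); a=eyes.read_camera('top');cv2.imwrite('pics/top2.png',a)
w=eyes.read_camera('wrist');cv2.imwrite('pics/w4.png',w)
o=np.zeros((600,800,3),np.uint8); o[:420,:560]=w
c=cv2.resize(a[150:270,245:365],None,fx=2,fy=2,interpolation=cv2.INTER_CUBIC);o[:240,560:]=c
o[250:490,560:]=cv2.resize(a[200:260,380:440],None,fx=4,fy=4,interpolation=cv2.INTER_CUBIC)
cv2.imwrite('pics/v5.png',o)
import pickle; pickle.dump(cam('wrist'),open('w4.pkl','wb'))
E
```

```text
time: 8.3
tool_pos: [428.1, -131.3, 205.2]
tcp_rot: [[0.044, 0.999, 0.001], [0.999, -0.044, 0.0], [0.0, 0.001, -1.0]]
wrist_force: [-0.2, -0.1, 0.3]
grip_width: 45.9
grip_force: 0.0
time: 9.3
tool_pos: [369.3, -104.1, 238.6]
tcp_rot: [[0.044, 0.999, -0.001], [0.999, -0.044, 0.0], [0.0, -0.001, -1.0]]
wrist_force: [0.3, 0.2, -0.1]
grip_width: 83.9
grip_force: 0.0
t 9.3 tcp [ 369.3 -104.1  238.6] shift units [-0.979  8.604  7.021] F [ 0.3  0.2 -0.1] w 83.9
turn units [-0.001 -0.    -0.002] shift after turn [-0.988  8.598  7.026]
```

View pics/v5.png

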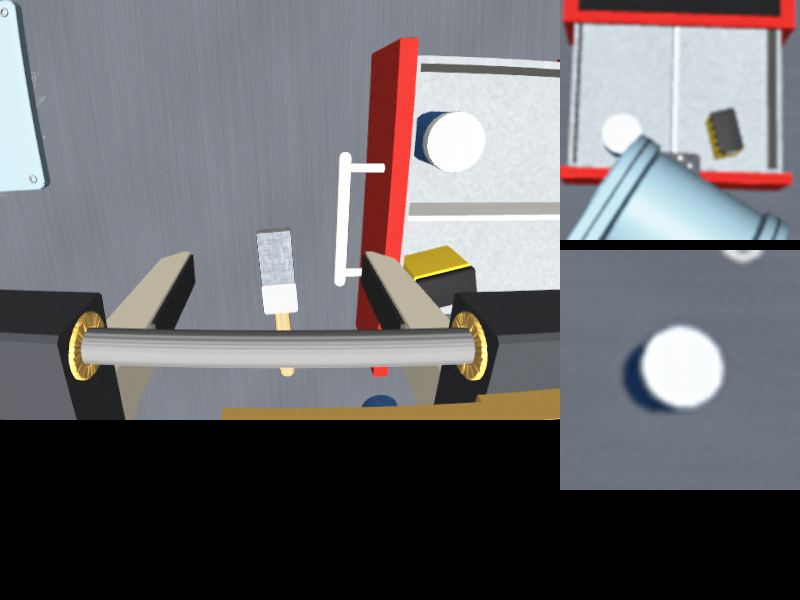

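The stored tin sits in the left compartment with its lid at (455,141), and the stored case in the right at (440,275). The drawer is well out, with nothing disturbed. I'll work out the stored positions and travel toward the holder.

```bash

python3 -m crank '[[[0.7,0,0],[0,0,0],0.9],[[1,0,0],[0,0,0],0.9],[[1,0,0],[0,0,0],0.9],[[1,0,0],[0,0,0],0.9],[[1,0,0],[0,0,0],0.9],[[1,0,0],[0,0,0],0.9],[[1,0,0],[0,0,0],0.9],[[1,0,0],[0,0,0],0.9]]' |head -2
python3 -m crank '[[[1,0,0],[0,0,0],0.9],[[1,0,0],[0,0,0],0.9],[[1,0,0],[0,0,0],0.9],[[1,0,0],[0,0,0],0.9],[[1,0,0],[0,0,0],0.9],[[1,0,0],[0,0,0],0.9],[[0.8,0,0],[0,0,0],0.9],[[0.3,0,0],[0,0,0],0.9]]' |head -2
python3 -m crank '[[[0,0,0],[0,0,-0.18],0.9],[[0,0,0],[0,0,-0.18],0.9],[[0,0,0],[0,0,-0.18],0.9],[[0,0,0],[0,0,-0.18],0.9],[[0,0,0],[0,0,-0.18],0.9],[[0,0,0],[0,0,-0.18],0.9],[[0,0,0],[0,0,-0.18],0.9],[[0,0,0],[0,0,-0.18],0.9]]' |head -2
python3 - <<'E'
from go import *
import pickle
m=pickle.load(open('w4.pkl','rb'))
print('cam pos',ray('wrist',(280,210),m)[0])
o=np.array([528,-136,0]); r=R.from_euler('z',-.043).as_matrix()
for n,uv,z in(('tin lid c',(455,141),83),('tin lid front',(424,141),83),('case lid back',(474,268),92),('case lid',(418,288),92),('case top edge far',(440,252),92),('panel top R',(377,370),112),('divider front',(408,205),75)):
    print(n,(r.T@(onz('wrist',uv,z,m)-o)).round(1))
Rm=(R.from_euler('z',.669)*R.from_euler('y',-np.radians(27))).as_matrix()
Rt=np.c_[-Rm[:,0],Rm[:,1],-Rm[:,2]]; print(np.linalg.det(Rt)); np.save('Rt.npy',Rt)
diff(np.array([459.6,338.5,29.5])+Rm[:,2]*190,Rt)
print(sensors.observe()['joint_pos'])
E
```

```text
time: 10.4
tool_pos: [377.7, 89.1, 239.0]
time: 11.4
tool_pos: [385.4, 266.4, 238.8]
time: 12.4
tool_pos: [385.5, 265.0, 238.9]
cam pos [373.9294169  -25.18315673 403.87474418]
tin lid c [-1.3 74.9 83. ]
tin lid front [-29.7  74.4  83. ]
case lid back [ 30.1 -44.4  92. ]
case lid [-23.2 -64.8  92. ]
case top edge far [ -6.4 -27.4  92. ]
panel top R [ -61.3 -144.2  112. ]
divider front [-35.7  13.7  75. ]
1.0
t 12.4 tcp [385.5 265.  238.9] shift units [0.142 0.828 1.603] F [-0.2  0.2 -0.5] w 83.9
turn units [-0.345 -0.532 -1.434] shift after turn [0.108 0.468 1.745]
[ 3.63348519e-01  9.50963731e-02  1.68641208e+00 -2.89211670e-04
  1.36028175e+00 -7.27745344e-01]
```

```bash

python3 -m crank '[[[0,0,0],[-0.0432,-0.0665,-0.179],0.9],[[0,0,0],[-0.0432,-0.0665,-0.179],0.9],[[0,0,0],[-0.0432,-0.0665,-0.179],0.9],[[0,0,0],[-0.0432,-0.0665,-0.179],0.9],[[0,0,0],[-0.0432,-0.0665,-0.179],0.9],[[0,0,0],[-0.0432,-0.0665,-0.179],0.9],[[0,0,0],[-0.0432,-0.0665,-0.179],0.9],[[0,0,0],[-0.0432,-0.0665,-0.179],0.9]]' |head -2
python3 -m crank '[[[0.1,0.47,0.1],[0,0,0],0.9],[[0,0,0],[0,0,0],0.9],[[0,0,0],[0,0,0],0.9],[[0,0,0],[0,0,0],0.9],[[0,0,0],[0,0,0],0.9],[[0,0,0],[0,0,0],0.9],[[0,0,0],[0,0,0],0.9],[[0,0,0],[0,0,0],0.9]]' |head -2
python3 - <<'E'
from go import *
import pickle
Rt=np.load('Rt.npy'); Rm=np.c_[-Rt[:,0],Rt[:,1],-Rt[:,2]]
diff(np.array([459.6,338.5,29.5])+Rm[:,2]*190,Rt)
pickle.dump(cam('wrist'),open('w5.pkl','wb')); w=eyes.read_camera('wrist'); cv2.imwrite('pics/w5.png',w)
P=proj('wrist',(Rm@np.array([[30,18,65],[30,-18,65],[-30,-18,65],[-30,18,65.]]).T).T+[459.6,338.5,29.5]); print(P.round(0))
cv2.imwrite('pics/w5c.png',cv2.resize(w[0:300,130:530],None,fx=2,fy=2,interpolation=cv2.INTER_CUBIC))
E
```

```text
time: 13.4
tool_pos: [385.2, 265.3, 239.0]
time: 14.4
tool_pos: [377.4, 274.2, 235.5]
t 14.4 tcp [377.4 274.2 235.5] shift units [ 0.021 -0.019  1.639] F [ 0.2 -0.1  0.2] w 84.0
turn units [-0.002  0.001 -0.007] shift after turn [ 0.021 -0.021  1.639]
[[297. 222.]
 [259. 222.]
 [258. 159.]
 [297. 159.]]
```

View pics/w5c.png

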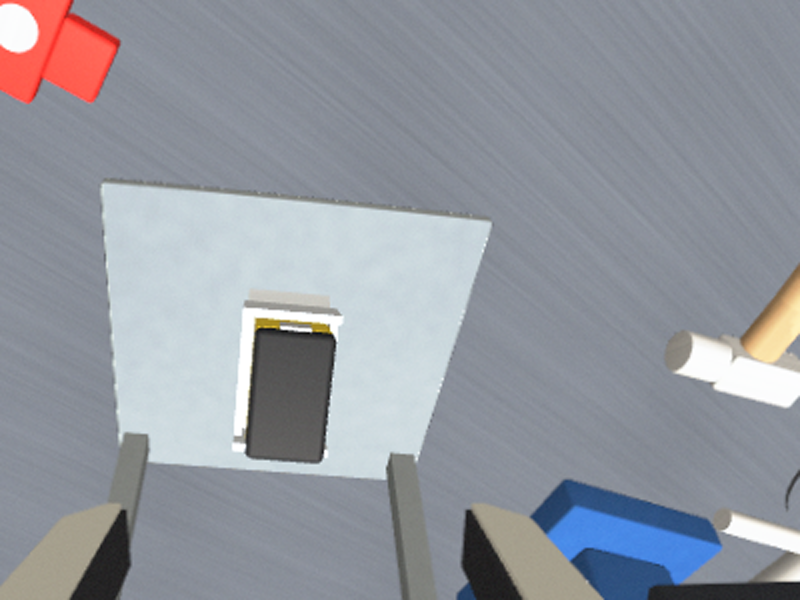

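The wrist crop shows the case lid corners at about (255,328), (336,333), (323,462) and (246,457), slightly turned from my first fit. I'll refit using both views.

```bash
cat > fit2.py <<'E'
from go import *
import pickle
from scipy.optimize import least_squares
m=pickle.load(open('w5.pkl','rb')); mt=cam('top')
q=np.array([[255,328],[336,333],[323,462],[246,457]])/2.+[130,0]
L=np.array([[-30,-18,65],[-30,18,65],[30,18,65],[30,-18,65.]])
kt=np.array([((x-520+.5)/4-.5+90,(y+.5)/4-.5+205) for x,y in((693,140),(653,172),(705,234),(748,198))]) # (30,-18),(30,18),(-30,18),(-30,-18)
Lt=np.array([[30,-18,65],[30,18,65],[-30,18,65],[-30,-18,65.]])
def f(p,wt=.5):
    Rm=(R.from_euler('z',p[3])*R.from_euler('y',-np.radians(27))).as_matrix()
    return np.r_[(proj('wrist',L@Rm.T+p[:3],m)-q).ravel(),wt*(proj('top',Lt@Rm.T+p[:3],mt)-kt).ravel()]
for wt in(0,.5):
    g=least_squares(f,[459,338,29,.669],args=(wt,)); print(g.x,g.fun.round(1))
p=g.x; Rm=(R.from_euler('z',p[3])*R.from_euler('y',-np.radians(27))).as_matrix()
Rt=np.c_[-Rm[:,0],Rm[:,1],-Rm[:,2]]; np.save('Rt.npy',Rt); np.save('casep.npy',p)
diff(p[:3]+Rm[:,2]*23,Rt)
E
python3 fit2.py
```

```text
[461.31267029 333.25691933  41.72311127   0.570508  ] [-0.2 -0.2  0.1  0.4  0.2 -0.1 -0.1 -0.1  0.  -0.  -0.  -0.  -0.   0.
 -0.   0. ]
[460.77688172 332.92761643  42.39366615   0.57335441] [-0.4 -0.3  0.   0.2  0.3 -0.1 -0.1  0.   0.2 -0.6 -0.7 -0.9 -0.5  0.1
 -0.1  1. ]
t 14.4 tcp [377.4 274.2 235.5] shift units [-0.121 -0.172  7.815] F [-0.1 -0.5  0.5] w 83.5
turn units [0.053 0.001 0.101] shift after turn [-0.125  0.166  7.815]
```

```bash

python3 -m crank '[[[0,0,0],[0.053,0.001,0.101],0.75],[[-0.125,0.166,0],[0,0,0],0.75],[[0,0,0.7],[0,0,0],0.75],[[0,0,0.8],[0,0,0],0.75],[[0,0,0.9],[0,0,0],0.75],[[0,0,0.9],[0,0,0],0.75],[[0,0,0.8],[0,0,0],0.75],[[0,0,0.5],[0,0,0],0.75]]' |head -2
python3 - <<'E'
from go import *
p=np.load('casep.npy');Rt=np.load('Rt.npy')
diff(p[:3]-Rt[:,2]*23,Rt)
w=eyes.read_camera('wrist'); P=proj('wrist',(np.c_[-Rt[:,0],Rt[:,1],-Rt[:,2]]@np.array([[30,18,65],[30,-18,65],[-30,-18,65],[-30,18,65.]]).T).T+p[:3]); print(P.round(0))
cv2.imwrite('pics/w6.png',w)
E
```

```text
time: 15.45
tool_pos: [421.4, 307.7, 133.6]
t 15.4 tcp [421.4 307.7 133.6] shift units [-0.014 -0.011  3.178] F [-0.2  0.3  0.2] w 69.8
turn units [ 0.001 -0.002  0.002] shift after turn [-0.01  -0.007  3.178]
[[307. 289.]
 [248. 289.]
 [246. 194.]
 [309. 194.]]
```

View pics/w6.png

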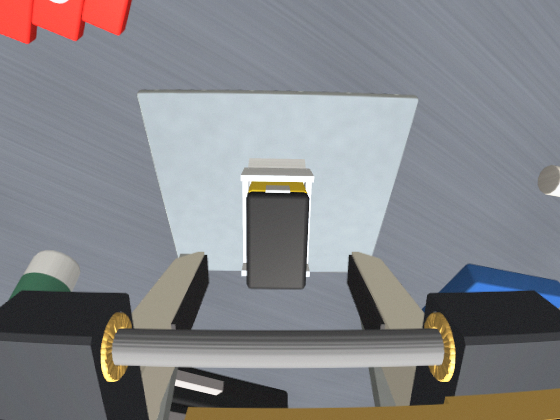

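The lid spans (247,193) to (308,289), which matches the prediction. I'll go in and grip.

```bash

python3 -m crank '[[[0,0,0.6],[0,0,0],0.75],[[0,0,0.6],[0,0,0],0.75],[[0,0,0.6],[0,0,0],0.75],[[0,0,0.6],[0,0,0],0.75],[[0,0,0.5],[0,0,0],0.75],[[0,0,0.28],[0,0,0],0.75],[[0,0,0],[0,0,0],0],[[0,0,0],[0,0,0],0]]' 20
python3 -m crank '[[[0,0,0],[0,0,0],0],[[0,0,0],[0,0,0],0],[[0,0,0],[0,0,0],0],[[0,0,0],[0,0,0],0],[[0,0,-0.1],[0,0,0],0],[[0,0,-0.2],[0,0,0],0],[[0,0,-0.3],[0,0,0],0],[[0,0,-0.3],[0,0,0],0]]' 20
```

```text
time: 16.5
tool_pos: [451.6, 327.1, 63.9]
tcp_rot: [[-0.748, -0.543, 0.381], [-0.484, 0.84, 0.247], [-0.454, 0.0, -0.891]]
wrist_force: [-0.7, 0.6, -0.4]
grip_width: 54.3
grip_force: 0.0
time: 17.5
tool_pos: [442.9, 321.5, 84.2]
tcp_rot: [[-0.748, -0.543, 0.381], [-0.484, 0.84, 0.246], [-0.454, 0.0, -0.891]]
wrist_force: [2.4, 0.7, -0.9]
grip_width: 36.1
grip_force: 19.9
```

```bash

python3 -m crank '[[[0,0,-0.5],[0,0,0],0],[[0,0,-0.8],[0,0,0],0],[[0,0,-0.8],[0,0,0],0],[[0,0,-0.8],[0,0,0],0],[[0,0,-0.8],[0,0,0],0],[[0,0,-0.8],[0,0,0],0],[[0,0,-0.8],[0,0,0],0],[[0,0,-0.8],[0,0,0],0]]' 20
python3 - <<'E'
from go import *
diff([605,-209,235],down(87.5))
E
```

```text
time: 18.5
tool_pos: [383.1, 283.1, 219.7]
tcp_rot: [[-0.749, -0.543, 0.379], [-0.484, 0.84, 0.245], [-0.452, 0.0, -0.892]]
wrist_force: [0.0, 0.6, -1.4]
grip_width: 36.1
grip_force: 19.9
t 18.5 tcp [383.1 283.1 219.7] shift units [  2.607 -21.351  -2.01 ] F [ 0.   0.6 -1.4] w 36.1
turn units [0.184 0.577 0.772] shift after turn [ -9.728 -19.279  -0.611]
```

```bash

python3 -m crank '[[[0,0,0],[0.023,0.072,0.0965],0],[[0,0,0],[0.023,0.072,0.0965],0],[[0,0,0],[0.023,0.072,0.0965],0],[[0,0,0],[0.023,0.072,0.0965],0],[[0,0,0],[0.023,0.072,0.0965],0],[[0,0,0],[0.023,0.072,0.0965],0],[[0,0,0],[0.023,0.072,0.0965],0],[[0,0,0],[0.023,0.072,0.0965],0]]' |head -2
python3 -m crank '[[[-0.2,-0.5,-0.1],[0,0,0],0],[[-0.4,-0.8,-0.1],[0,0,0],0],[[-0.4,-0.8,-0.1],[0,0,0],0],[[-0.4,-0.8,-0.1],[0,0,0],0],[[-0.4,-0.8,-0.1],[0,0,0],0],[[-0.4,-0.8,-0.1],[0,0,0],0],[[-0.4,-0.8,0],[0,0,0],0],[[-0.4,-0.8,0],[0,0,0],0]]' |head -2
python3 -m crank '[[[-0.4,-0.9,0],[0,0,0],0],[[-0.4,-0.9,0],[0,0,0],0],[[-0.4,-0.9,0],[0,0,0],0],[[-0.4,-0.9,0],[0,0,0],0],[[-0.4,-0.9,0],[0,0,0],0],[[-0.4,-0.9,0],[0,0,0],0],[[-0.4,-0.9,0],[0,0,0],0],[[-0.4,-0.9,0],[0,0,0],0]]' |head -2
python3 - <<'E'
from go import *
diff([605,-209,235],down(87.5))
E
```

```text
time: 19.5
tool_pos: [383.7, 283.2, 219.8]
time: 20.5
tool_pos: [452.2, 126.6, 234.9]
time: 21.5
tool_pos: [523.9, -56.4, 234.8]
t 21.5 tcp [523.9 -56.4 234.8] shift units [-3.501 -5.958 -0.007] F [ 0.5  0.8 -1.3] w 35.4
turn units [0.001 0.004 0.001] shift after turn [-3.506 -5.956 -0.01 ]
```

```bash

python3 -m crank '[[[-0.44,-0.8,0],[0,0,0],0],[[-0.44,-0.8,0],[0,0,0],0],[[-0.44,-0.8,0],[0,0,0],0],[[-0.44,-0.8,0],[0,0,0],0],[[-0.44,-0.8,0],[0,0,0],0],[[-0.44,-0.8,0],[0,0,0],0],[[-0.44,-0.7,0],[0,0,0],0],[[-0.42,-0.46,0],[0,0,0],0]]' |head -2
python3 -m crank '[[[0,0,0.5],[0,0,0],0],[[0,0,0.9],[0,0,0],0],[[0,0,1],[0,0,0],0],[[0,0,1],[0,0,0],0],[[0,0,1],[0,0,0],0],[[0,0,1],[0,0,0],0],[[0,0,0.9],[0,0,0],0],[[0,0,0.3],[0,0,0],0]]' |head -5
python3 - <<'E'
from go import *
diff([605,-209,60],down(87.5))
# floor height: from stereo of drawer floor? use front panel top in top view (floor+86)
cv2.imwrite('pics/t3.png',eyes.read_camera('top'))
E
```

```text
time: 22.5
tool_pos: [606.5, -209.2, 233.9]
time: 23.5
tool_pos: [604.9, -205.9, 67.1]
tcp_rot: [[-0.999, 0.043, -0.001], [0.043, 0.999, 0.004], [0.001, 0.004, -1.0]]
wrist_force: [-0.5, 0.7, -1.4]
grip_width: 35.8
t 23.5 tcp [ 604.9 -205.9   67.1] shift units [-0.01  -0.125  0.283] F [-0.5  0.7 -1.4] w 35.8
turn units [ 0.005 -0.001  0.001] shift after turn [-0.01  -0.124  0.284]
```

```bash

python3 -m crank '[[[0,-0.06,0.06],[0,0,0],0],[[0,-0.06,0.06],[0,0,0],0],[[0,0,0.06],[0,0,0],0],[[0,0,0.06],[0,0,0],0],[[0,0,0.06],[0,0,0],0],[[0,0,0.06],[0,0,0],0],[[0,0,0.06],[0,0,0],0],[[0,0,0],[0,0,0],0]]' |sed -n '2p;4p'
```

```text
tool_pos: [606.2, -210.3, 58.6]
wrist_force: [0.1, -0.3, -1.0]
```

```bash

python3 -m crank '[[[0,0,0.05],[0,0,0],0],[[0,0,0.05],[0,0,0],0],[[0,0,0.05],[0,0,0],0],[[0,0,0.05],[0,0,0],0],[[0,0,0],[0,0,0],0],[[0,0,0],[0,0,0],0],[[0,0,0],[0,0,0],0],[[0,0,0],[0,0,0],0]]' |sed -n '2p;4p'
python3 -m crank '[[[0,0,0.04],[0,0,0],0],[[0,0,0.04],[0,0,0],0],[[0,0,0.04],[0,0,0],0],[[0,0,0],[0,0,0],0],[[0,0,0],[0,0,0],0],[[0,0,0],[0,0,0],0],[[0,0,0],[0,0,0],0],[[0,0,0],[0,0,0],0]]' |sed -n '2p;4p'
```

```text
tool_pos: [606.4, -210.4, 53.9]
wrist_force: [-0.0, -0.6, -2.8]
tool_pos: [606.4, -210.4, 50.8]
wrist_force: [-0.6, -0.4, -1.1]
```

```bash

python3 -m crank '[[[0,0,0.04],[0,0,0],0],[[0,0,0.04],[0,0,0],0],[[0,0,0.04],[0,0,0],0],[[0,0,0],[0,0,0],0],[[0,0,0],[0,0,0],0],[[0,0,0],[0,0,0],0],[[0,0,0],[0,0,0],0],[[0,0,0],[0,0,0],0]]' |sed -n '2p;4p'
```

```text
tool_pos: [606.4, -210.4, 47.9]
wrist_force: [1.3, 0.5, -1.4]
```

```bash

python3 -m crank '[[[0,0,0.03],[0,0,0],0],[[0,0,0.03],[0,0,0],0],[[0,0,0.03],[0,0,0],0],[[0,0,0],[0,0,0],0],[[0,0,0],[0,0,0],0],[[0,0,0],[0,0,0],0],[[0,0,0],[0,0,0],0],[[0,0,0],[0,0,0],0]]' |sed -n '2p;4p'
```

```text
tool_pos: [606.4, -210.4, 45.6]
wrist_force: [-0.3, 0.3, -2.1]
```

```bash

python3 -m crank '[[[0,0,0.04],[0,0,0],0],[[0,0,0.04],[0,0,0],0],[[0,0,0],[0,0,0],0],[[0,0,0],[0,0,0],0],[[0,0,0],[0,0,0],0],[[0,0,0],[0,0,0],0],[[0,0,0],[0,0,0],0],[[0,0,0],[0,0,0],0]]' |sed -n '2p;4p'
```

```text
tool_pos: [606.4, -210.4, 43.6]
wrist_force: [-0.3, 0.8, -1.0]
```

```bash

python3 -m crank '[[[0,0,0.04],[0,0,0],0],[[0,0,0.04],[0,0,0],0],[[0,0,0],[0,0,0],0],[[0,0,0],[0,0,0],0],[[0,0,0],[0,0,0],0],[[0,0,0],[0,0,0],0],[[0,0,0],[0,0,0],0],[[0,0,0],[0,0,0],0]]' |sed -n '2p;4p'
```

```text
tool_pos: [606.4, -210.4, 41.6]
wrist_force: [1.0, 1.0, -2.8]
```

```bash

python3 -m crank '[[[0,0,0.04],[0,0,0],0],[[0,0,0],[0,0,0],0],[[0,0,0.04],[0,0,0],0],[[0,0,0],[0,0,0],0],[[0,0,0.04],[0,0,0],0],[[0,0,0],[0,0,0],0],[[0,0,0],[0,0,0],0],[[0,0,0],[0,0,0],0]]' |sed -n '1,2p;4p'
```

```text
time: 31.55
tool_pos: [607.4, -210.5, 40.3]
wrist_force: [-1.1, 1.8, 8.5]
```

```bash

python3 -m crank '[[[0,0,-0.03],[0,0,0],0],[[0,0,0],[0,0,0],0.55],[[0,0,0],[0,0,0],0.6],[[0,0,0],[0,0,0],0.6],[[0,0,-0.3],[0,0,0],0.6],[[0,0,-0.7],[0,0,0],0.6],[[0,0,-1],[0,0,0],0.6],[[0,0,-1],[0,0,0],0.6]]' |sed -n '1,6p'
python3 -m crank '[[[0,0,-1],[0,0,0],0.6],[[0,0,-1],[0,0,0],0.6],[[0,0,-1],[0,0,0],0.9],[[0,0,-1],[0,0,0],0.9],[[0.5,-0.8,-0.3],[0,0,0],0.9],[[1,-0.9,0],[0,0,0],0.9],[[1,-1,0],[0,0,0],0.9],[[1,-1,0],[0,0,0],0.9]]' |sed -n '1,6p'
python3 - <<'E'
from go import *
a=eyes.read_camera('top'); cv2.imwrite('pics/t4.png',a)
# tin: bright lid near (409,229)
mt=cam('top'); c=a[200:260,380:440].astype(int); msk=(c.min(2)>190).astype(np.uint8)
n,l,st,ce=cv2.connectedComponentsWithStats(msk); 
for i in range(1,n):
    if st[i,4]>60: print(st[i],ce[i]+[380,200],onz('top',ce[i]+[380,200],56,mt))
w=eyes.read_camera('wrist'); cv2.imwrite('pics/w7.png',w)
print('tin wrist px',proj('wrist',[[498.4,-445,56]]))
diff([498.4,-445,150],down(87.5)); print(sensors.observe()['joint_pos'])
E
```

```text
time: 32.55
tool_pos: [606.5, -210.7, 116.5]
tcp_rot: [[-0.999, 0.044, 0.004], [0.044, 0.999, 0.001], [-0.004, 0.001, -1.0]]
wrist_force: [0.7, -0.4, 0.5]
grip_width: 55.9
grip_force: 0.0
time: 33.55
tool_pos: [512.3, -300.8, 221.3]
tcp_rot: [[-0.999, 0.044, 0.002], [0.044, 0.999, 0.002], [-0.002, 0.002, -1.0]]
wrist_force: [-0.2, -0.5, -0.3]
grip_width: 84.0
grip_force: 0.0
[ 21  23  19  16 221] [409.52036199 229.80995475] [ 495.70663142 -443.04390286   56.        ]
tin wrist px [[124.42771184 185.25553883]]
t 33.6 tcp [ 511.  -302.4  221.4] shift units [ 0.233 -5.725  2.85 ] F [-0.4 -0.1  0.6] w 83.8
turn units [ 0.001  0.001 -0.006] shift after turn [ 0.256 -5.721  2.856]
[-7.22928151e-01  3.35217658e-01  1.42203076e+00  1.49517572e-03
  1.38409637e+00 -2.24592102e+00]
```

```bash

python3 -m crank '[[[0,-0.8,0.2],[0,0,0],0.95],[[0,-0.9,0.2],[0,0,0],0.95],[[0,-0.9,0.2],[0,0,0],0.95],[[0,-0.9,0.2],[0,0,0],0.95],[[0.05,-0.9,0.2],[0,0,0],0.95],[[0.2,-0.8,0.2],[0,0,0],0.95],[[0,-0.5,0.2],[0,0,0],0.95],[[0,0,0],[0,0,0],0.95]]' |sed -n '1,2p'
python3 - <<'E'
from go import *
diff([497,-444,40],down(87.5))
m=cam('wrist'); w=eyes.read_camera('wrist'); cv2.imwrite('pics/w8.png',w)
p=proj('wrist',[[497,-444,56]],m)[0]; q=proj('wrist',[[497+27.5,-444,56],[497,-444-27.5,56]],m); print('pred',p,q)
h=cv2.cvtColor(w,cv2.COLOR_BGR2HSV); 
msk=((w.min(2)>185)&(h[...,1]<40)).astype(np.uint8); n,l,st,ce=cv2.connectedComponentsWithStats(msk)
for i in range(1,n):
    if st[i,4]>400: x,y,ww,hh,_=st[i]; print('white',st[i],ce[i],onz('wrist',(x+ww/2,y+hh/2),56,m))
b=((h[...,0]>100)&(h[...,0]<125)&(h[...,1]>130)).astype(np.uint8); n,l,st,ce=cv2.connectedComponentsWithStats(b)
for i in range(1,n):
    if st[i,4]>300: print('blue',st[i],ce[i])
E
```

```text
time: 34.65
tool_pos: [501.5, -442.0, 185.3]
t 34.6 tcp [ 501.5 -442.   185.3] shift units [ 0.187 -0.105  5.81 ] F [-0.  -0.2 -0.9] w 88.2
turn units [ 0.004  0.003 -0.002] shift after turn [ 0.175 -0.087  5.811]
pred [273.84521031 195.60846011] [[275.38228756 226.9510424 ]
 [240.80352324 197.08199283]]
white [ 470    7   90   50 4098] [513.28940947  30.50048804] [ 373.22733721 -249.6956237    56.        ]
white [ 241  167   65   64 3249] [273.04616805 198.05817175] [ 499.89023943 -444.42501502   56.        ]
white [ 479  171   81  121 2094] [510.33333333 211.83190067] [ 539.40767247 -226.03726101   56.        ]
white [ 199  271  102   59 1556] [243.46979434 302.18573265] [ 594.24605071 -470.40546912   56.        ]
white [ 73 342 411   6 597] [282.83417085 345.38358459] [ 643.83450415 -446.58358839   56.        ]
white [  71  345  414   24 7083] [276.70888042 356.29479034] [ 657.77808092 -447.679677     56.        ]
```

The lid is a full disc at (273,199), so the tin's centre is at (499.5,-444.4).

```bash

python3 -m crank '[[[0.08,-0.1,0.5],[0,0,0],0.95],[[0,0,0.9],[0,0,0],0.95],[[0,0,1],[0,0,0],0.95],[[0,0,1],[0,0,0],0.95],[[0,0,1],[0,0,0],0.95],[[0,0,1],[0,0,0],0.95],[[0,0,0.8],[0,0,0],0.95],[[0,0,0.45],[0,0,0],0.95]]' |sed -n '1,2p;4p'
python3 -m crank '[[[0,0,0],[0,0,0],0.95],[[0,0,0],[0,0,0],0],[[0,0,0],[0,0,0],0],[[0,0,0],[0,0,0],0],[[0,0,0],[0,0,0],0],[[0,0,0],[0,0,0],0],[[0,0,-0.3],[0,0,0],0],[[0,0,-0.6],[0,0,0],0]]' 20
```

```text
time: 35.7
tool_pos: [499.9, -442.1, 18.3]
wrist_force: [1.4, -0.6, 0.8]
time: 36.7
tool_pos: [499.6, -442.5, 41.9]
tcp_rot: [[-0.999, 0.044, 0.001], [0.044, 0.999, 0.004], [-0.001, 0.004, -1.0]]
wrist_force: [0.6, -0.4, -2.0]
grip_width: 53.4
grip_force: 20.0
```

```bash

python3 -m crank '[[[0,0,-0.8],[0,0,0],0],[[0,0,-1],[0,0,0],0],[[0,0,-1],[0,0,0],0],[[0,0,-1],[0,0,0],0],[[0,0,-1],[0,0,0],0],[[0,0.4,-0.8],[0,0,0],0],[[-0.3,0.8,-0.3],[0,0,0],0],[[-0.3,0.9,0],[0,0,0],0]]' |sed -n '1,2p;6p'
python3 - <<'E'
from go import *
diff([611,-69.5,190],down(87.5))
E
```

```text
time: 37.7
tool_pos: [517.8, -390.1, 190.2]
grip_force: 20.0
t 37.7 tcp [ 517.8 -390.1  190.2] shift units [-3.161 12.975  0.049] F [ 0.2 -0.2 -2.2] w 53.3
turn units [ 0.003  0.004 -0.   ] shift after turn [-3.1660e+00  1.2974e+01  1.0000e-02]
```

```bash

python3 -m crank '[[[-0.2,0.9,0],[0,0,0],0],[[-0.2,0.9,0],[0,0,0],0],[[-0.2,0.9,0],[0,0,0],0],[[-0.2,0.9,0],[0,0,0],0],[[-0.2,0.9,0],[0,0,0],0],[[-0.2,0.9,0],[0,0,0],0],[[-0.2,0.9,0],[0,0,0],0],[[-0.2,0.9,0],[0,0,0],0]]' |sed -n '1,2p'
python3 -m crank '[[[-0.2,0.9,0],[0,0,0],0],[[-0.2,0.9,0],[0,0,0],0],[[-0.2,0.9,0],[0,0,0],0],[[-0.2,0.9,0],[0,0,0],0],[[-0.2,0.9,0],[0,0,0],0],[[-0.3,0.7,0],[0,0,0],0],[[-0.2,0.3,0],[0,0,0],0],[[0,0,0],[0,0,0],0]]' |sed -n '1,2p'
python3 - <<'E'
from go import *
diff([611,-69.5,41],down(87.5))
E
```

```text
time: 38.7
tool_pos: [565.4, -212.4, 190.5]
time: 39.7
tool_pos: [609.0, -77.9, 190.7]
t 39.7 tcp [609.  -77.9 190.7] shift units [-0.05   0.328  5.99 ] F [ 0.3 -0.1 -2.5] w 53.5
turn units [0.002 0.004 0.001] shift after turn [-0.067  0.338  5.989]
```

```bash

python3 -m crank '[[[-0.05,0.3,0.3],[0,0,0],0],[[0,0,0.8],[0,0,0],0],[[0,0,1],[0,0,0],0],[[0,0,1],[0,0,0],0],[[0,0,1],[0,0,0],0],[[0,0,1],[0,0,0],0],[[0,0,0.6],[0,0,0],0],[[0,0,0.2],[0,0,0],0]]' |sed -n '1,2p;4p'
python3 -m crank '[[[0,0,0.08],[0,0,0],0],[[0,0,0],[0,0,0],0],[[0,0,0],[0,0,0],0],[[0,0,0],[0,0,0],0],[[0,0,0],[0,0,0],0],[[0,0,0],[0,0,0],0],[[0,0,0],[0,0,0],0],[[0,0,0],[0,0,0],0]]' |sed -n '1,2p;4p'
```

```text
time: 40.7
tool_pos: [609.9, -70.5, 42.3]
wrist_force: [-6.0, 1.8, 13.7]
time: 41.7
tool_pos: [611.4, -70.7, 42.3]
wrist_force: [0.9, 0.7, 5.4]
```

```bash

python3 -m crank '[[[0,0,0],[0,0,0],0.72],[[0,0,0],[0,0,0],0.72],[[0,0,0],[0,0,0],0.72],[[0,0,-0.2],[0,0,0],0.72],[[0,0,-0.6],[0,0,0],0.72],[[0,0,-1],[0,0,0],0.72],[[0,0,-1],[0,0,0],0.72],[[0,0,-1],[0,0,0],0.72]]' |sed -n '1,2p;4,5p'
python3 -m crank '[[[0,0,-1],[0,0,0],0.72],[[0,0,-1],[0,0,0],0.72],[[0.7,0,-0.8],[0,0,0],0.5],[[1,-0.3,-0.3],[0,0,0],0.24],[[1,-0.4,0],[0,0,0],0.24],[[1,-0.4,0],[0,0,0],0.24],[[1,-0.4,0],[0,0,0],0.24],[[1,-0.3,0],[0,0,0],0.24]]' |sed -n '1,2p;4,5p'
python3 - <<'E'
from go import *
diff([428.4,-131.5,64],down(-2.5)); diff([428.4,-131.5,64],down(177.5)); print(sensors.observe()['joint_pos'])
w=eyes.read_camera('wrist'); a=eyes.read_camera('top')
o=np.zeros((420,800,3),np.uint8); o[:,:560]=w; o[:240,560:]=cv2.resize(a[150:270,245:365],None,fx=2,fy=2,interpolation=cv2.INTER_CUBIC)
cv2.imwrite('pics/v10.png',o)
E
```

```text
time: 42.7
tool_pos: [610.5, -70.7, 138.5]
wrist_force: [0.3, 0.1, 0.4]
grip_width: 67.0
time: 43.7
tool_pos: [465.0, -109.8, 214.6]
wrist_force: [-0.4, -0.0, 0.6]
grip_width: 22.7
t 43.7 tcp [ 465.  -109.8  214.6] shift units [ 1.452 -0.936  6.018] F [-0.4 -0.   0.6] w 22.7
turn units [0.006 0.003 1.999] shift after turn [-0.929 -1.426  6.025]
t 43.7 tcp [ 465.  -109.8  214.6] shift units [ 1.452 -0.936  6.018] F [-0.4 -0.   0.6] w 22.7
turn units [-0.003  0.006 -2.001] shift after turn [0.929 1.426 6.025]
[-0.46821232  0.12803334  1.709274    0.0029309   1.30072532 -1.99574313]
```

View pics/v10.png

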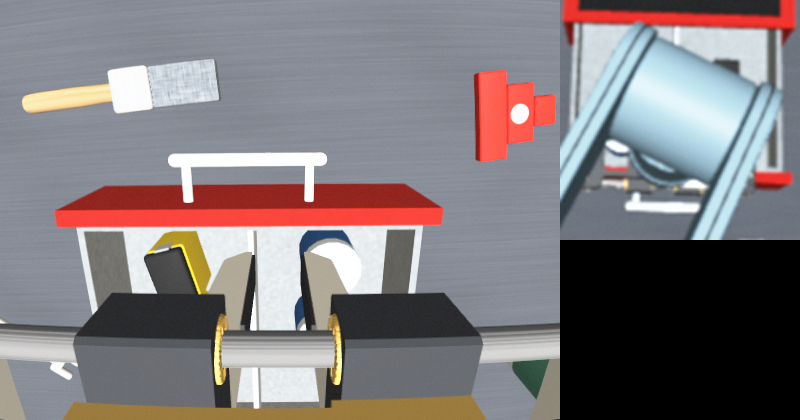

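The stored case and stored tin are both standing, and the new tin is behind the stored one. The handle bar runs from (170,160) to (325,159). I'll go back to the handle, gripping it as before.

```bash

python3 - <<'E'
from go import *
print(proj('wrist',[[428.4+2.6,-71.5,82],[428.4-2.6,-191.5,82]]))
print(onz('wrist',(247.5,159.5),83))
E
python3 -m crank '[[[0,0,0],[0,0,0.2],0.24],[[0,0,0],[0,0,0.2],0.24],[[0,0,0],[0,0,0.2],0.24],[[0,0,0],[0,0,0.2],0.24],[[0,0,0],[0,0,0.2],0.24],[[0,0,0],[0,0,0.2],0.24],[[0,0,0],[0,0,0.2],0.24],[[0,0,0],[0,0,0.2],0.24]]' |sed -n '1,3p'
python3 -m crank '[[[0,0,0],[0,0,0.2],0.24],[[0,0,0],[0,0,0.2],0.24],[[0,-0.7,0],[0,0,0],0.24],[[-0.5,-0.7,0],[0,0,0],0.24],[[-0.4,0,0],[0,0,0],0.24],[[0,0,0],[0,0,0],0.24],[[0,0,0],[0,0,0],0.24],[[0,0,0],[0,0,0],0.24]]' |sed -n '1,3p'
python3 - <<'E'
from go import *
diff([428.4,-131.5,64],down(-2.5))
m=cam('wrist');w=eyes.read_camera('wrist'); cv2.imwrite('pics/w11.png',w)
p=proj('wrist',[[428.4+2.6,-71.5,82],[428.4-2.6,-191.5,82]],m); print(p)
for v in (int(.8*p[0,1]+.2*p[1,1]),int(.7*p[0,1]+.3*p[1,1]),int(p[:,1].mean())):
    r=w[v,200:400].min(1); i=np.where(r>200)[0]+200; print(v,i.min() if len(i) else None,i.max() if len(i) else None,len(i))
E
```

```text
[[321.64560422 158.48013381]
 [175.25385841 159.0280347 ]]
[ 428.99784062 -131.98787473   83.        ]
time: 44.8
tool_pos: [466.7, -109.4, 214.2]
tcp_rot: [[-0.262, 0.965, 0.004], [0.965, 0.262, 0.001], [0.0, 0.005, -1.0]]
time: 45.8
tool_pos: [430.0, -130.2, 213.2]
tcp_rot: [[0.043, 0.999, 0.003], [0.999, -0.043, 0.002], [0.002, 0.003, -1.0]]
t 45.8 tcp [ 430.  -130.2  213.2] shift units [-0.069 -0.08   5.966] F [-0.4  0.7  0.5] w 22.4
turn units [ 0.004 -0.003  0.   ] shift after turn [-0.056 -0.063  5.967]
[[273.82016365 131.48907729]
 [274.13895134 269.38178921]]
159 270 365 14
172 271 282 12
200 271 399 65
```

```bash

python3 -m crank '[[[-0.05,-0.03,0.4],[0,0,0],0.24],[[0,0,0.9],[0,0,0],0.24],[[0,0,0.9],[0,0,0],0.24],[[0,0,0.9],[0,0,0],0.24],[[0,0,0.9],[0,0,0],0.24],[[0,0,0.9],[0,0,0],0.24],[[0,0,0.7],[0,0,0],0.24],[[0,0,0.37],[0,0,0],0.24]]' |sed -n '1,4p'
python3 -m crank '[[[0,0,0],[0,0,0],0],[[0,0,0],[0,0,0],0],[[0,0,0],[0,0,0],0],[[0,0.2,0],[0,0,0],0],[[0,0.5,0],[0,0,0],0],[[0,0.6,0],[0,0,0],0],[[0,0.6,0],[0,0,0],0],[[0,0.6,0],[0,0,0],0]]' 20
python3 -m crank '[[[0,0.6,0],[0,0,0],0],[[0,0.6,0],[0,0,0],0],[[0,0.6,0],[0,0,0],0],[[0,0.6,0],[0,0,0],0],[[0,0.6,0],[0,0,0],0],[[0,0.6,0],[0,0,0],0],[[0,0.5,0],[0,0,0],0],[[0,0.4,0],[0,0,0],0]]' 20
```

```text
time: 46.85
tool_pos: [428.6, -130.8, 62.6]
tcp_rot: [[0.044, 0.999, 0.001], [0.999, -0.044, 0.003], [0.003, 0.001, -1.0]]
wrist_force: [-1.1, 0.1, -0.4]
time: 47.85
tool_pos: [493.1, -133.8, 64.1]
tcp_rot: [[0.044, 0.999, 0.003], [0.999, -0.044, 0.002], [0.002, 0.003, -1.0]]
wrist_force: [-1.5, 1.2, -0.4]
grip_width: 10.3
grip_force: 20.0
time: 48.85
tool_pos: [605.1, -138.0, 64.1]
tcp_rot: [[0.044, 0.999, 0.003], [0.999, -0.044, 0.003], [0.003, 0.002, -1.0]]
wrist_force: [-0.5, 5.5, -1.8]
grip_width: 10.4
grip_force: 20.0
```

```bash

python3 -m crank '[[[0,0.25,0],[0,0,0],0],[[0,0.2,0],[0,0,0],0],[[0,0.15,0],[0,0,0],0],[[0,0.12,0],[0,0,0],0],[[0,0.1,0],[0,0,0],0],[[0,0.08,0],[0,0,0],0],[[0,0.06,0],[0,0,0],0],[[0,0.05,0],[0,0,0],0]]' 20|sed -n '1,2p;4p'
python3 -m crank '[[[0,0.04,0],[0,0,0],0],[[0,0.04,0],[0,0,0],0],[[0,0.04,0],[0,0,0],0],[[0,0.04,0],[0,0,0],0],[[0,0.03,0],[0,0,0],0],[[0,0,0],[0,0,0],0],[[0,0,0],[0,0,0],0],[[0,0,0],[0,0,0],0]]' 20|sed -n '1,2p;4p'
```

```text
time: 49.85
tool_pos: [627.9, -138.8, 64.1]
wrist_force: [-9.3, 4.8, 4.0]
time: 50.85
tool_pos: [627.8, -138.8, 64.0]
wrist_force: [-20.6, 5.3, 13.1]
```

```bash

python3 -m crank '[[[0,-0.05,0],[0,0,0],0],[[0,-0.03,0],[0,0,0],0.22],[[0,0,0],[0,0,0],0.22],[[0,0,-0.5],[0,0,0],0.22],[[0,0,-1],[0,0,0],0.22],[[0,0,-1],[0,0,0],0.22],[[0,0,-1],[0,0,0],0.22],[[0,0,-1],[0,0,0],0.22]]' |sed -n '1,2p;4p'
python3 -m crank '[[[-0.5,-0.8,-0.8],[0,0,0],0.22],[[-1,-1,-0.5],[0,0,0],0.22],[[-1,-1,0],[0,0,0],0.22],[[-1,-1,0],[0,0,0],0.22],[[-1,-1,0],[0,0,0],0.22],[[-1,-1,0],[0,0,0],0.22],[[-1,-1,0],[0,0,0],0.22],[[-1,-1,0],[0,0,0],0.22]]' |sed -n '1,2p;4p'
python3 - <<'E'
from go import *
from fit import A,mm
r=R.from_euler('z',-.043).as_matrix()
for e in((27,417),(490,437),(260,428)): print('front edge',(r.T@(onz('top',A(*e),120,mm)-[671,-143,0])).round(1))
a=eyes.read_camera('top'); cv2.imwrite('pics/t9.png',a)
h=cv2.cvtColor(a,cv2.COLOR_BGR2HSV)
for u in(260,275,300,340,352):
    col=a[150:205,u]; print(u,[ (150+i, 'R' if p[2]>150 and p[1]<90 else 'r' if p[2]>1.8*p[1]+15 else 'W' if p.min()>150 else '.') [1] for i,p in enumerate(col.astype(int))].__str__().replace("', '",''))
# expected row of front of shut panel: points at face z=112 and bottom z=15, handle if shut
for y in(120,60,0,-60,-120):
    for z,x in((120,0),(110,0),(12,0),(82,-35)):
        print(y,z,x,proj('top',[r@np.array([x,y,0])+[664,-143,z]],mm).round(1).tolist(),end=' ')
    print()
E
```

```text
time: 51.85
tool_pos: [633.3, -141.5, 179.7]
wrist_force: [0.2, -0.5, 0.4]
time: 52.85
tool_pos: [428.8, -321.5, 210.5]
wrist_force: [0.8, -0.3, -0.3]
chest [ 6.70926769e+02 -1.42882080e+02 -4.27289809e-02] 3.039032788776211
handle [584.31245371 -77.03565131  85.        ] [-89.34795328  62.08651215   0.        ]
handle [ 578.68021694 -204.66368413   85.        ] [-89.52329279 -65.66561546   0.        ]
handle [ 581.13426125 -141.20055997   85.        ] [-89.78237792  -2.15558998   0.        ]
front panel [array([-44.7, 156.7,   0. ]), array([ -44.8, -158. ,    0. ])]
stored tin front lid [-21.65203259  72.31423343  85.        ]
stored case lid front [array([-15.73033733, -63.47491623,  95.        ]), array([-13.95233642, -90.80547274,  95.        ]), array([  9.46525404, -91.32859798,  95.        ])]
tin [ 498.36431921 -444.95465568   56.        ]
case [459.6055764  338.49286851  29.47303722   0.66894587] 0 2.057094796893684 [-1.11 -0.48 -0.19 -0.76  0.63  1.02  0.69  0.22 -0.32]
[[ 0.69897308 -0.62015939 -0.35614457]
 [ 0.55256607  0.78447583 -0.28154647]
 [ 0.4539905   0.          
[... 264 characters left out ...]
rrrrrr...WWWWWW...................']
340 ['.......rRRRRRRRRRRRRrrrrrrrr...........................']
352 ['........RRRRRRRRRRRRRrrrrrrr...........................']
120 120 0 [[260.4, 164.8]] 120 110 0 [[260.5, 165.9]] 120 12 0 [[261.9, 175.5]] 120 82 -35 [[260.4, 180.7]] 
60 120 0 [[282.2, 165.6]] 60 110 0 [[282.2, 166.7]] 60 12 0 [[281.8, 176.3]] 60 82 -35 [[281.6, 181.5]] 
0 120 0 [[304.1, 166.4]] 0 110 0 [[303.8, 167.5]] 0 12 0 [[301.6, 177.0]] 0 82 -35 [[302.9, 182.3]] 
-60 120 0 [[325.9, 167.2]] -60 110 0 [[325.5, 168.3]] -60 12 0 [[321.5, 177.7]] -60 82 -35 [[324.1, 183.1]] 
-120 120 0 [[347.8, 168.0]] -120 110 0 [[347.1, 169.1]] -120 12 0 [[341.4, 178.5]] -120 82 -35 [[345.3, 183.9]]
```

```bash
python3 - <<'E'
import cv2
for f in('top0','top2','t9'):
    a=cv2.imread(f'pics/{f}.png').astype(int)
    for u in(260,275,340,352): print(f,u,''.join('R' if p[2]>150 and p[1]<90 else 'r' if p[2]>1.8*p[1]+15 else 'W' if p.min()>150 else '.' for p in a[150:205,u]), a[153:178,u,2] if u==275 else '')
a=cv2.imread('pics/t9.png').astype(int)
print([int(v) for v in a[174:190,300].min(1)],[int(v) for v in a[174:190,290].min(1)])
E
```

```text
top0 260 .....RRRRRR.WWWWWWWWWWWWWWWWWRRRRRRrrrrrr.............. 
top0 275 .....rRRRRR.WWWWWWWWWWWW...WWrRRRRRrrrrrr.............. [ 41  60 140 224 243 244 243 234 207 233 253 254 253 253 253 253 253 253
 255 253 183  68  26  66 158]
top0 340 .......rRRRRRRWWWWWWWWWWWWWWWWW.RRRRRrrrrrr............ 
top0 352 ........RRRRRRr..............WWWrRRRRRrrrrrr........... 
top2 260 .....RRRRRR.WWWWWWWWWWWWWWWWWWWWWWWWWWWWWWWWWWWWWWWWWWW 
top2 275 .....rRRRRRRWWWWWWWWWWWWWWWWWWWWWWWWWWWWWWWWWWWWWWWWWWW [ 37  54 127 208 236 237 235 225 182 174 205 211 209 210 211 211 211 207
 210 213 215 214 213 212 210]
top2 340 .......rRRRRRRWWWWWWWWWWWWWWWWWWWWWWWWWWWWWWWWWWWWWWWWW 
top2 352 ........RRRRRRr........................................ 
t9 260 .....RRRRRRRRRRRRRrrrrrrrr............................. 
t9 275 .....rRRRRRRRRRRRRrrrrrrrr............................. [ 36  55 132 215 239 241 239 229 191 209 242 243 242 242 225 142 111 114
 117 115 115 115 115 114 113]
t9 340 .......rRRRRRRRRRRRRrrrrrrrr........................... 
t9 352 ........RRRRRRRRRRRRRrrrrrrr........................... 
[18, 20, 39, 76, 105, 114, 159, 233, 252, 253, 247, 163, 106, 111, 109, 108] [19, 25, 48, 87, 110, 124, 192, 246, 252, 253, 243, 163, 110, 113, 111, 112]
```

```bash
python3 - <<'E' | tail -8
from go import *
from fit import A,mm
r=R.from_euler('z',-.043).as_matrix()
a=cv2.imread('pics/top0.png')
for u in(260,275,300,340,352):
    col=a[55:90,u,2].astype(int)-a[55:90,u,1]; i=np.where(col>90)[0]; b=55+i[0]-.5
    fr=a[150:170,u,2].astype(int); 
    xb=(r.T@onz('top',(u,b),120,mm))[0]; xf=(r.T@onz('top',(u,161.3+(u-275)*.036),120,mm))[0]
    print(u,b,'back',xb.round(1),'rim front',xf.round(1),'depth',(xb-xf).round(1), 'shut face from back-300',(xb-300).round(1))
print('face now', (r.T@[628.5,-138.8,0])[0]+35)
t=cv2.imread('pics/t9.png'); print('panel front top edge now', [(r.T@onz('top',(u,v),110,mm))[0].round(1) for u,v in((260,167.5),(275,167.6),(340,169.6),(352,170.5))])
E
```

```text
[ 0.4539905   0.          0.89100652]]
260 66.5 back 967.1 rim front 681.1 depth 286.1 shut face from back-300 667.1
275 66.5 back 968.7 rim front 681.1 depth 287.7 shut face from back-300 668.7
300 67.5 back 968.3 rim front 681.1 depth 287.2 shut face from back-300 668.3
340 68.5 back 969.8 rim front 681.2 depth 288.6 shut face from back-300 669.8
352 69.5 back 968.1 rim front 681.3 depth 286.8 shut face from back-300 668.1
face now 668.8856021824323
panel front top edge now [np.float64(664.8), np.float64(666.1), np.float64(667.2), np.float64(665.9)]
```

The drawer face is at 668.9 mm, and the chest's back edge less 300 mm is 668.4. It also stopped against a hard stop, so the drawer is fully shut. The gripper is clear of everything, so I'm handing in.

```bash
python3 -c "
from cell import ctrl
print(ctrl.job_done())"
```

```text
the job is handed in; nothing more can be done
None
```

The job is handed in at about 53 s: the case is in the right compartment and the tin in the left, each behind its stored twin, and the drawer is slid gently to its stop; I judged the case's placing by contact force only, with no picture of it standing in the drawer.

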